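# Bridge the drip tray with the long slat

### The job

Make the candle bridge over the steel drip tray: lay the long walnut slat flat across the tops of the two white ceramic pillars that stand either side of the tray, running over the middle of both and sticking out about equally at each end. Set it down gently, let go, and leave the pillars standing where they are. The short slat is no use, it would fall through the gap.

Things in the scene. Friction and masses are not known exactly. Their poses are not given: they have to be found in the camera images.
- long_slat: plain dark walnut slat, 260 mm long, 30 mm wide, 20 mm thick, about 0.11 kg, lying flat and loose on the oak board (board top at z = 0) right of the tray. A short slat of the same wood and section, only 100 mm long, lies 90 mm or more to one side of it, centre to centre. Origin: centre of its underside; x along its length, y across its width, z through its thickness (up). Both ends alike.
- pillar_a: white ceramic pillar stand, loose, upright, 60 mm tall, flat round top and foot 60 mm in diameter, waisted to 50 mm between; 0.4 kg. One of an equal pair that stand either side of a shallow steel drip tray (200 x 90 mm, 14 mm high, fixed); the pillars' centres are 165 to 195 mm apart. Origin: centre of its underside on the board; z is up; its yaw means nothing.
- pillar_b: The other of the pair: white ceramic pillar stand, loose, upright, 60 mm tall, flat round top and foot 60 mm in diameter, waisted to 50 mm between; 0.4 kg. One of an equal pair that stand either side of a shallow steel drip tray (200 x 90 mm, 14 mm high, fixed); the pillars' centres are 165 to 195 mm apart. Origin: centre of its underside on the board; z is up; its yaw means nothing.
Mind the look-alikes: they are no part of the job. Leave any orange look-alike of the pillar_b alone.

How it is judged:
By the outcome, as a careful person would: the job done as asked, in the order asked, and still so for the second after the job is handed in, with the robot touching nothing.
It also fails if it takes over 35 s, if anything falls off the work surface, if the arm or the gripper's body presses on something with over 40 N, if the wrist force passes 120 N, or if a joint passes its speed limit or range.

### The arm

A 6-joint arm with a two-finger parallel gripper is mounted at the origin on the work surface. World frame = base frame: x ahead of the robot, y to its left, z up, the work surface at z = 0. Lengths are in mm, angles in rad, forces in N, time in s.
With the tool pointing down it reaches from about 300 to 775 mm from the base axis. Payload 14.6 kg.
Tool frame: the origin (TCP) lies between the finger pads; the fingertips stand 22 mm ahead of it and the grasp point (between the pads) lies 3 mm ahead of it; z points along the fingers, y is the direction in which the jaws open and shut (so a half turn about z gives the same grasp; the last joint's range is limited). The gripper opens to 94 mm and grips with 3 to 60 N. Pads are 16 mm wide; open, the fingers measure 119 mm over their backs; the gripper's body (75 mm by 177 mm) begins 78 mm behind the grasp point.
Start: joints at [1.232, 0.3, 1.521, -0, 1.321, -0.067], TCP at [147.654, 529.8, 227.446] pointing down, gripper open.
Joint ranges: [-3.03, 3.03], [-0.79, 2.21], [0.23, 2.52], [-1.04, 4.18], [0, 3.07], [-2.55, 2.55]. Speed limits (rad/s): [2.22, 2.22, 2.57, 3.14, 3.14, 3.14].

### API

Orientations are given as a rotation vector (axis times angle).
In Python, from plant import env gives the robot as it stands. The module is installed in compiled form; this text tells all that it offers. Calls block until the motion is done:
- env.movep(position, orientation): joint-space move of the TCP to a pose.
- env.move_straight(position, ori=None, feed=150, threshold=None): straight line of the TCP; ori=None keeps the orientation; feed is the mean speed in mm/s. With threshold (N) it stops when the force on the tool has changed by that much, and returns True; else False.
- env.set_joints(angles): joint-space move.
- env.set_gripper(opening, squeeze=None): finger opening in mm; squeeze is the grip in N (None keeps the last); returns when the fingers have stopped.
- env.pause(seconds).
- env.inverse_kinematics(position, orientation): joint angles nearest the present ones, or None.
- env.state(): the state.
- env.snapshot(name): name is "scene" or "side" or "wrist"; returns a dict with "color" (480x640x3 uint8, red, green, blue), "fx", "fy", "cx", "cy" (pixels), "R" (3x3) and "t" (3): a world point X has camera coordinates R X + t. Camera axes: x right, y down, z forward; pixel columns grow to the right and rows downward; lengths in mm; the calibration is good to about 2 mm. A picture is of the moment at which its call begins. There is no depth.
A pose or a line that the arm cannot do raises env.PlanningError and nothing moves.
- env.job_done(): hands the job in, once; it reports no verdict.
The state is a dict: "clock": time; "joints": joint angles; "joint_vel": joint speeds; "tau": joint torques, N m; "tcp_pos": TCP position; "tcp_rot": TCP orientation; "wrist_force": force on the tool from outside, world axes, zero at the start; "torque": the same for the moment, N m; "width": finger opening in mm.
Only numpy, scipy, OpenCV 4.12 (cv2) and the standard library are available. Lean on these libraries where they do the work, as an engineer would, in place of code of your own. Each camera call takes 0.05 s, during which the arm holds its last target.

## Working session

There is one attempt and no reset: what is moved stays moved. The work goes in short steps, each a Python script; the robot and the scene stay as the last script left them, time stands still between calls to the robot, and variables do not carry over. Pictures are saved under pics/ and viewed, and the job is handed in when it is done.

```bash
mkdir -p pics; python3 - <<'E'
from plant import env
import cv2,pickle
s=env.state();print({k:s[k] for k in('clock','tcp_pos','tcp_rot','width')})
for n in("scene","side","wrist"):
    d=env.snapshot(n);pickle.dump(d,open(f'{n}0.pkl','wb'));cv2.imwrite(f'pics/{n}0.png',d['color'][:,:,::-1]);print(n,d['fx'],d['R'],d['t'])
E
```

```text
{'clock': 0.0, 'tcp_pos': array([147.59475218, 529.58696111, 226.9109222 ]), 'tcp_rot': array([-4.25662968e-01, -3.11240565e+00,  1.70259830e-03]), 'width': 94.090929381247}
scene 456.8114220447527 [[-0.06076777  0.99792062  0.02148741]
 [ 0.69045032  0.05757109 -0.72108524]
 [-0.72082288 -0.02898275 -0.69251309]] [   7.45100448 -328.58429464 1095.5933796 ]
side 571.5643148208409 [[-0.99361269 -0.11208578 -0.01306138]
 [-0.06930118  0.69745523 -0.71326962]
 [ 0.0890571  -0.70780858 -0.70076804]] [495.5401046   52.74987655 976.10398702]
wrist 379.4907081885604 [[ 0.26897137  0.96314713 -0.00141879]
 [ 0.93326871 -0.2602628   0.2475334 ]
 [ 0.23804183 -0.06790351 -0.96887832]] [-548.95925439  -25.87134425  391.43451125]
```

View pics/scene0.png

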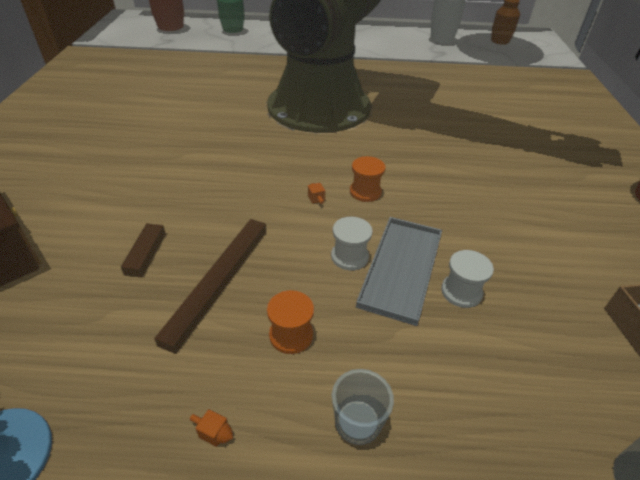

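View pics/side0.png

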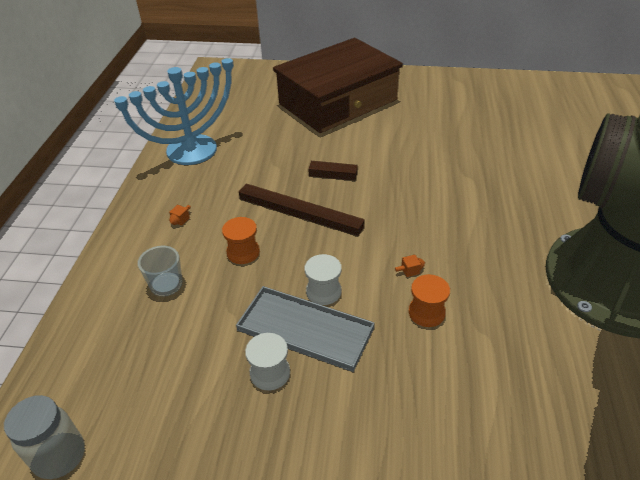

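View pics/wrist0.png

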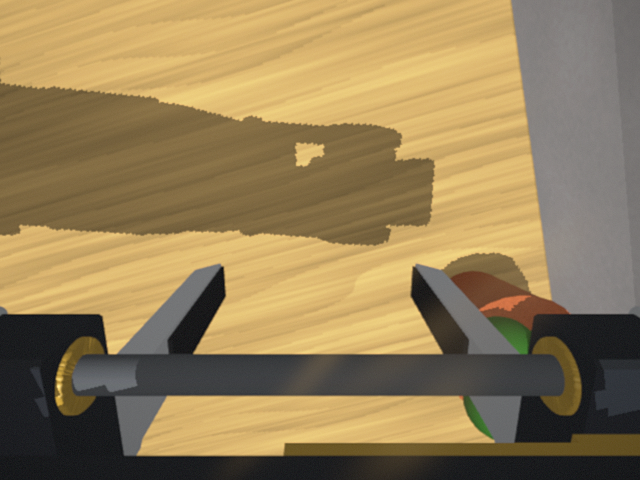

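Candidates in the scene view:
- Slats: long (215,283), short (144,249); the dark boxes at the image edges are not slats.
- White pillars: (352,243) and (467,278).
- Orange look-alikes: (291,320) and (367,178).

I choose the long slat and the two white pillars, and check that in a crop.

```bash
python3 - <<'E'
import cv2,pickle,numpy as np
a=pickle.load(open('scene0.pkl','rb'))['color'][205:355,110:290,::-1]
b=pickle.load(open('side0.pkl','rb'))['color'][155:275,225:385,::-1]
a=cv2.resize(a,None,fx=3,fy=3,interpolation=0);cv2.imwrite('pics/c1.png',cv2.convertScaleAbs(a,alpha=2))
b=cv2.resize(b,None,fx=4,fy=4,interpolation=0);cv2.imwrite('pics/c2.png',cv2.convertScaleAbs(b,alpha=2))
a=pickle.load(open('scene0.pkl','rb'))['color'][200:330,310:510,::-1]
cv2.imwrite('pics/c3.png',cv2.resize(a,None,fx=4,fy=4,interpolation=0))
E
```

```text
(no output)
```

View pics/c1.png

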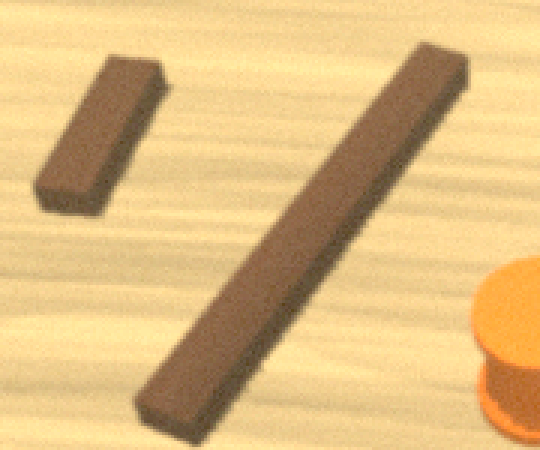

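View pics/c2.png

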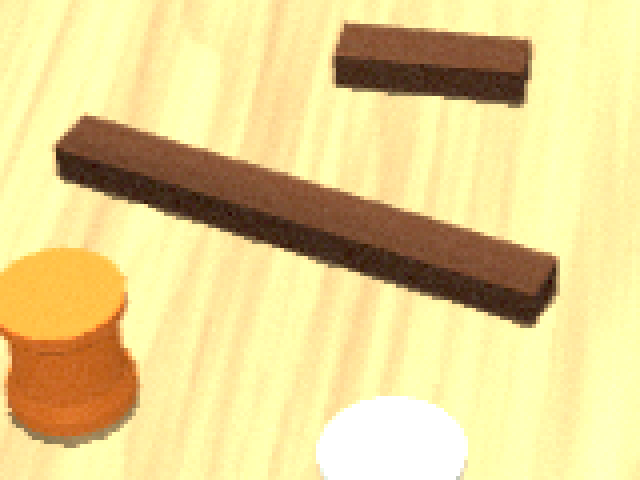

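View pics/c3.png

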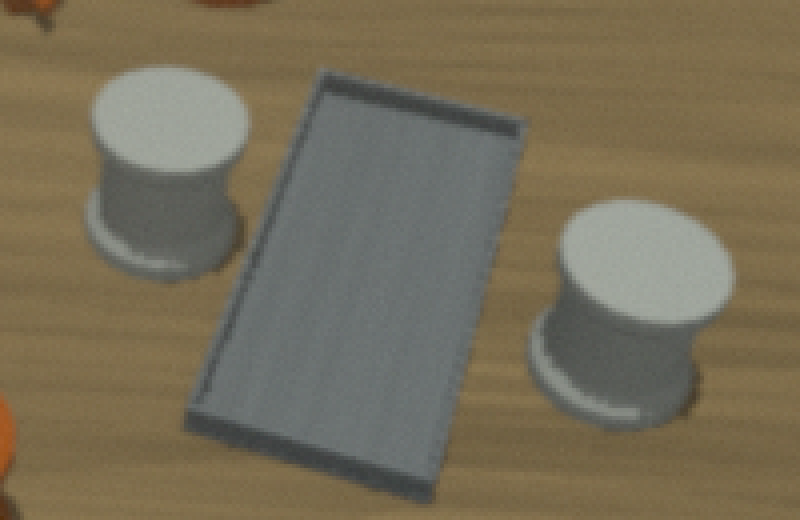

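The crops confirm it. The long slat is at scene (215,283), about 2.6 times the short one's length, and the white tops are at about (352,230) and (471,265). Next I mask the top faces and project them onto their planes.

```bash
cat > h.py <<'E'
import cv2,numpy as np
def ray(d,px,z):
    px=np.asarray(px,float).reshape(-1,2);R=np.array(d['R']);t=np.array(d['t'])
    v=np.c_[(px[:,0]-d['cx'])/d['fx'],(px[:,1]-d['cy'])/d['fy'],np.ones(len(px))]@R
    c=-R.T@t;return (c+v*((z-c[2])/v[:,2])[:,None])[:,:2]
def tops(d,z=60,thr=None):
    c=d['color'].astype(int);mx,mn=c.max(2),c.min(2);out=[]
    m=((mx-mn<25)&(mn>(thr or 128))).astype(np.uint8)
    m=cv2.morphologyEx(m,cv2.MORPH_OPEN,np.ones((5,5),np.uint8))
    for k in cv2.findContours(m,0,1)[0]:
        if 300<cv2.contourArea(k)<3000:
            p=ray(d,k+0.0,z);
            (x,y),r=cv2.minEnclosingCircle(p.astype(np.float32))
            M=cv2.moments(p.astype(np.float32).reshape(-1,1,2))
            if abs(x-450)<300 and abs(y)<500 : out.append((np.round([M['m10']/M['m00'],M['m01']/M['m00'],r,2*np.sqrt(abs(M['m00'])/np.pi)],1),k.reshape(-1,2).mean(0).round()))
    return out
def slats(d,z=20,lo=45,hi=None):
    c=cv2.GaussianBlur(d['color'],(3,3),0).astype(int);out=[];r,b=c[...,0],c[...,2]
    m=((r>lo)&(r<100)&(c[...,1]<62)&(r-b>12)&(r<2.2*c[...,1])).astype(np.uint8)
    m=cv2.morphologyEx(m,cv2.MORPH_OPEN,np.ones((3,3),np.uint8))
    for k in cv2.findContours(m,0,1)[0]:
        if cv2.contourArea(k)>200:
            p=ray(d,k,z);(q,s,a)=cv2.minAreaRect(p.astype(np.float32))
            if s[0]<s[1]: s=s[::-1];a+=90
            out.append((np.round(q,1),np.round(s,1),round((a+90)%180-90,1),k.reshape(-1,2).mean(0).round()))
    return out
E
python3 - <<'E'
import pickle;from h import *
S={n:pickle.load(open(n+'0.pkl','rb')) for n in('scene','side')}
print(S['scene']['color'][283,210],S['scene']['color'][300,218:224],S['side']['color'][203:216,300].tolist(),S['scene']['color'][230,352],S['side']['color'][268,322],S['scene']['color'][265,471],S['scene']['color'][250,352],S['scene']['color'][285,465])
cor={'scene':np.array([(423,42),(468,57),(199,432),(135,404)])/3+[110,205]-.3,'side':np.array([(82,116),(556,257),(534,294),(57,150)])/4+[225,155]-.4}
for n,d in S.items():
    print(n);[print(' P',*o) for o in tops(d)];[print(' S',*o) for o in slats(d)]
    p=ray(d,cor[n],20);q,s,a=cv2.minAreaRect(p.astype(np.float32));print(p.round(1).tolist(),p.mean(0),q,s,a)
E
```

```text
[69 53 39] [[122 105  73]
 [118 102  70]
 [119 102  70]
 [118 102  68]
 [118 101  70]
 [116 100  67]] [[68, 45, 30], [63, 40, 26], [64, 41, 27], [63, 39, 23], [63, 39, 27], [63, 40, 27], [60, 38, 24], [61, 40, 25], [37, 25, 19], [33, 18, 12], [32, 24, 13], [38, 26, 21], [29, 16, 8]] [158 164 156] [188 196 185] [160 166 156] [95 94 89] [91 93 89]
scene
 P [564.6 244.7  29.2  56.8] [471. 265.]
 P [504.8  77.9  29.1  56.4] [352. 229.]
 S [676.9   5.2] [52.6 41.9] -79.5 [294. 336.]
 S [608.8 453.3] [109.8  41.6] -23.8 [627. 321.]
 S [ 533.2 -239.3] [109.2  38.3] -3.7 [144. 251.]
 S [ 581.4 -114.3] [262.1  38.1] -19.2 [211. 286.]
 S [ 510.9 -447.6] [238.1  55.7] 29.7 [ 18. 246.]
 S [342.1 107.6] [71.1 51.6] -4.1 [368. 186.]
 S [163.5 512.3] [224.6 104. ] 69.5 [561. 149.]
 S [ 46.3 -25.1] [284.2 199.1] 58.8 [320. 110.]
 S [-617.7  585.5] [468.5  74.8] -20.0 [505.  22.]
 S [-530.7 -516.7] [308.9 106. ] 21.1 [167.  13.]
 S [-435.3 -770.4] [572.4 271.4] 33.9 [63. 19.]
[[448.9, -88.1], [459.2, -61.6], [704.8, -141.3], [693.2, -172.4]] [ 576.51945693 -115.85274286] (576.8502197265625, -114.73560333251953) (33.11543655395508, 259.2330322265625) 70.97541809082031
side
 P [561.3 247.2  30.1  58.2] [266. 349.]
 P [501.3  80.6  29.7  57.2] [323. 267.]
 S [653.4   7.5] [53.  47.3] 11.6 [243. 246.]
 S [ 569.6 -114.7] [258.9  28.4] -19.2 [302. 206.]
 S [ 519.9 -242.4] [98.2 29. ] -2.4 [333. 167.]
 S [ 478.2 -514.8] [320.4 110.4] 45.2 [356. 103.]
 S [ 557.1 -684.4] [280.2 200.1] 44.4 [337.  66.]
 S [ 976.8 -454. ] [909.6 372.7] -89.9 [119.  92.]
[[689.1, -170.3], [445.8, -87.5], [454.0, -61.1], [695.5, -142.6]] [ 571.07039937 -115.37541283] (571.5201416015625, -115.70072937011719) (28.271997451782227, 257.6550598144531) 71.36166381835938
```

Both views agree to within a few mm: slat ≈ (573,-115), yaw -19°, pillars ≈ (503,79) and (563,246). I check IK and refine from above with the wrist camera.

View pics/w1.png

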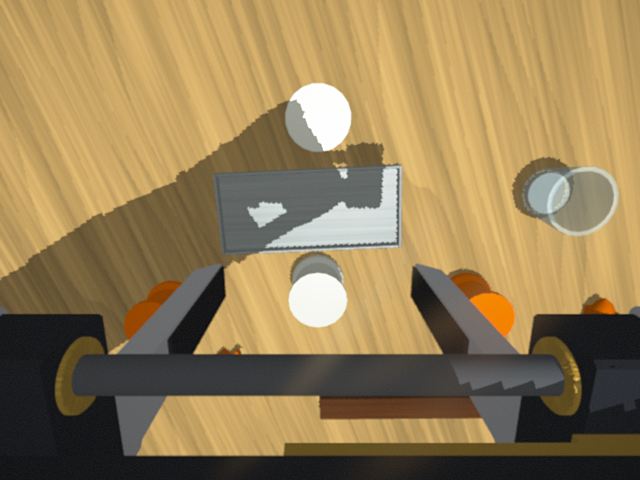

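The wrist view shows both white tops, at (318,117) (partly shadowed) and (318,299), level with the jaw centreline. The tray lies between them.

```bash
python3 - <<'E'
from plant import env;from h import *;import pickle
d=pickle.load(open('wrist1.pkl','rb'))
print([ray(d,p,60).round(1).tolist() for p in [(318,117.3),(318,299.3)]])
c=d['color'].astype(int);m=((c.max(2)-c.min(2)<35)&(c.min(2)>125)).astype(np.uint8)
m[:80]=0;m[155:258]=0;m[335:]=0;m[:,:270]=0;m[:,365:]=0
for k in cv2.findContours(cv2.morphologyEx(m,cv2.MORPH_CLOSE,np.ones((5,5))),0,1)[0]:
    if cv2.contourArea(k)>200:
        k=cv2.convexHull(k);p=ray(d,k,60).astype(np.float32);print(cv2.boundingRect(k),cv2.minEnclosingCircle(p))
env.movep([573,-115,200],down(-109.1))
d=env.snapshot('wrist');pickle.dump(d,open('wrist2.pkl','wb'));cv2.imwrite('pics/w2.png',d['color'][:,:,::-1])
print(env.state()['clock'])
E
```

```text
[[[562.0, 244.6]], [[501.9, 77.0]]]
(289, 258, 58, 69) ((503.550537109375, 84.48444366455078), 37.8408203125)
(286, 83, 65, 69) ((561.5286865234375, 244.2740020751953), 29.900362014770508)
3.2833
```

View pics/w2.png

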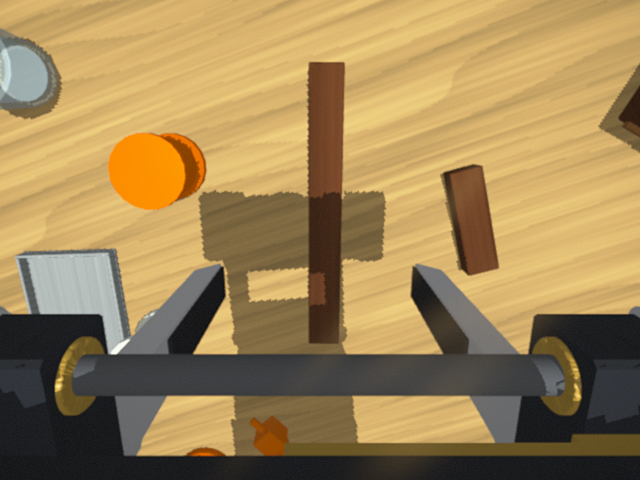

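The slat lies along the jaw centreline, with its far end at (309–345, 62) and near end at (309–339, 343). The short slat is off to the right at (470,220).

```bash
python3 - <<'E'
from plant import env;from h import *;import pickle
d=pickle.load(open('wrist2.pkl','rb'))
p=ray(d,[(309.5,62.5),(345,62.5),(339,343),(309.5,343)],20);print(p.round(1).tolist(),p.mean(0))
u=(p[0]+p[1]-p[2]-p[3])/2;print(np.hypot(*u),np.degrees(np.arctan2(u[1],u[0])),np.hypot(*(p[0]-p[1])),np.hypot(*(p[3]-p[2])))
a=np.radians(-19.1);print((p.mean(0)-[573,-115])@[np.cos(a),np.sin(a)])
E
```

```text
[[697.5, -150.1], [688.0, -177.8], [443.8, -92.5], [453.3, -64.7]] [ 570.68316094 -121.25065429]
258.69370424839707 -19.26344754152403 29.315305087987515 29.36123290614231
-0.14396858636939477
```

Along the slat all views agree. Across it they differ by about 6 mm, well inside the jaw clearance, and closing the jaws centres it. Grasping now.

```bash
python3 - <<'E'
from plant import env;from h import *;import pickle
o=down(-109.2)
env.set_gripper(70)
env.movep([571.8,-118,60],o)
print(env.move_straight([571.8,-118,26.5],o,feed=60,threshold=8),env.state()['tcp_pos'])
env.set_gripper(10,20)
s=env.state();print(s['width'],s['wrist_force'],s['tcp_pos'],s['clock'])
env.move_straight([571.8,-118,170],o,feed=120)
env.pause(.2)
s=env.state();print(s['width'],s['wrist_force'],s['torque'],s['tcp_pos'],s['clock'])
for n in('wrist','side','scene'):
  d=env.snapshot(n);pickle.dump(d,open(n+'3.pkl','wb'));cv2.imwrite(f'pics/{n}3.png',d['color'][:,:,::-1])
E
```

```text
False [ 571.90789763 -118.02765919   26.58008715]
29.610294216958042 [-0.94899439 -1.10986728  0.36990858] [ 571.80393822 -118.04379858   26.54463542] 5.8833
29.63487090317683 [ 0.31681541 -0.39958896 -0.95027171] [ 0.00526961  0.17885204 -0.03368885] [ 571.65539924 -117.97546182  169.52209135] 7.4333
```

View pics/wrist3.png

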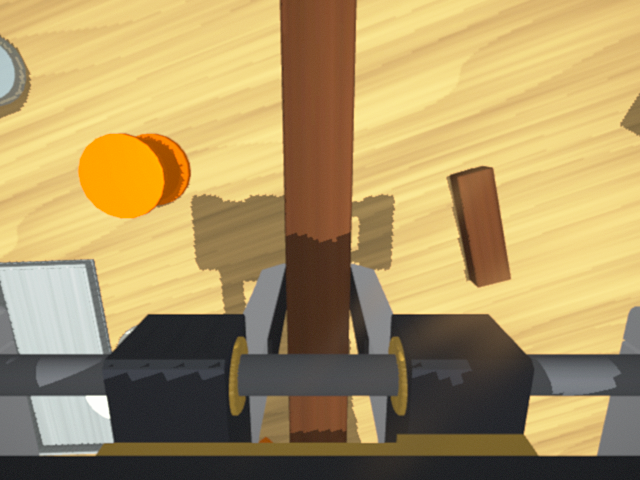

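View pics/side3.png

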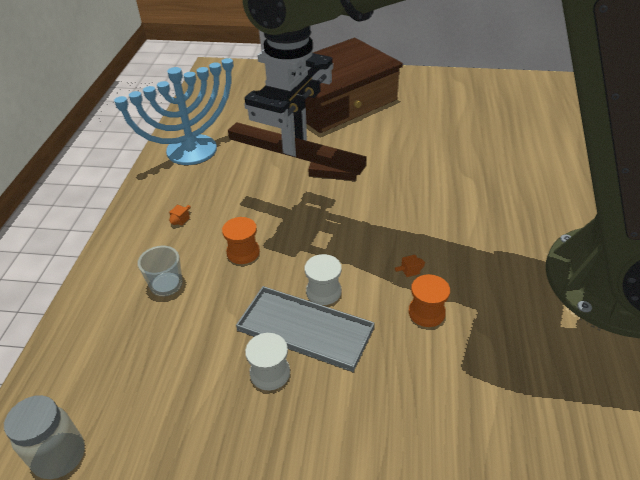

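The slat is gripped (width 29.6 mm) and lifted, running from (229,132) to (366,160) in the side view. I check its tilt and centring by intersecting rays with the vertical plane through the grip axis.

```bash
python3 - <<'E'
import cv2,pickle
a=pickle.load(open('side3.pkl','rb'))['color'][110:190,215:385,::-1]
cv2.imwrite('pics/c4.png',cv2.convertScaleAbs(cv2.resize(a,None,fx=4,fy=4,interpolation=0),alpha=2))
E
```

```text
(no output)
```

View pics/c4.png

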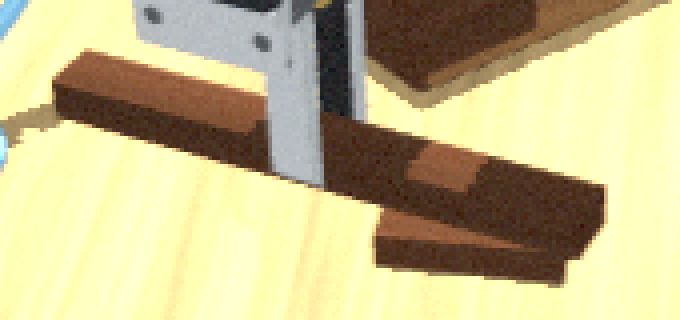

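```bash
python3 - <<'E'
import pickle;from h import *
d=pickle.load(open('side3.pkl','rb'));R=np.array(d['R']);t=np.array(d['t']);c=-R.T@t
a=np.radians(-19.2);u=np.array([np.cos(a),np.sin(a),0]);n=np.array([-u[1],u[0],0]);T=np.array([571.7,-118,0])
for off,q in((15,(53,87)),(15,(56,118)),(15,(580,260)),(-15,(88,50)),(-15,(605,186))):
    px=np.array(q)/4+[215,110]-.4
    v=R.T@[(px[0]-d['cx'])/d['fx'],(px[1]-d['cy'])/d['fy'],1]
    P=c+v*(((T+off*n-c)@n)/(v@n));print(q,'along',((P-T)@u).round(1),'z',P[2].round(1))
E
```

```text
(53, 87) along 129.8 z 157.0
(56, 118) along 130.9 z 140.1
(580, 260) along -129.8 z 141.9
(88, 50) along 129.8 z 159.1
(605, 186) along -127.8 z 159.6
```

The slat is level (ends 140 vs 142 mm) and centred in the grip within about 1 mm. Placing now.

```bash
python3 - <<'E'
from plant import env;from h import *;import pickle
o=down(-19.7);X=[532.7,162.0]
env.movep(X+[150],o)
env.move_straight(X+[98],o,feed=80)
env.pause(.3)
s=env.state();print(s['tcp_pos'],s['wrist_force'],s['clock'])
for n in('side','scene','wrist'):
  d=env.snapshot(n);pickle.dump(d,open(n+'4.pkl','wb'));cv2.imwrite(f'pics/{n}4.png',d['color'][:,:,::-1])
E
```

```text
[532.81722766 162.06853712  98.32977038] [-0.27156766 -0.8553779  -1.73524181] 9.775
```

View pics/side4.png

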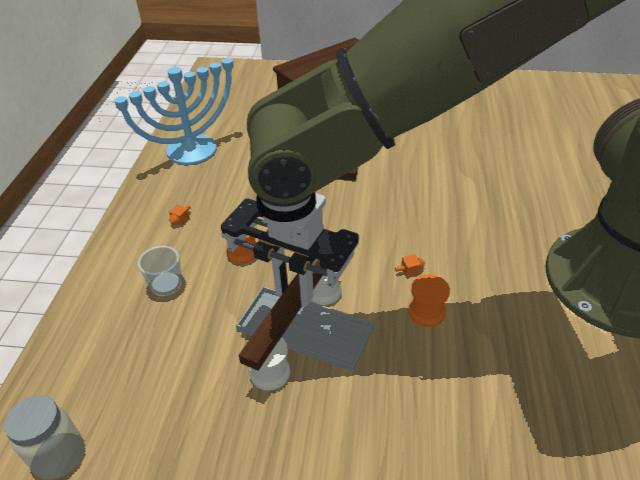

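View pics/scene4.png

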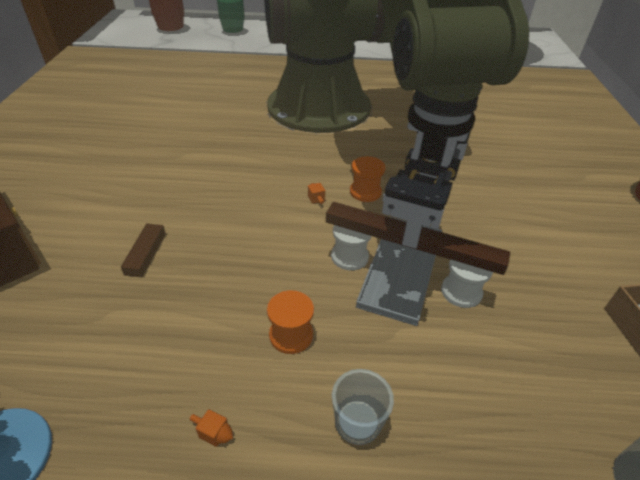

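The slat hovers about 12 mm above both pillars, from (328,215) to (507,262) in the scene view, and looks well lined up. Lowering with force sensing.

```bash
python3 - <<'E'
from plant import env;from h import *;import pickle
o=down(-19.7);X=[532.7,162.0]
hit=env.move_straight(X+[83],o,feed=15,threshold=3)
s=env.state();print(hit,s['tcp_pos'],s['wrist_force'],s['torque'],s['clock'])
for n in('scene',):
  d=env.snapshot(n);pickle.dump(d,open(n+'5.pkl','wb'));cv2.imwrite(f'pics/{n}5.png',cv2.resize(d['color'][190:330,300:520,::-1],None,fx=3.5,fy=3.5))
E
```

```text
True [532.67323796 162.00342144  86.47278821] [ 0.04509059 -0.14619035  4.85662392] [-0.11464691  0.22768853  0.03193915] 10.6667
```

View pics/scene5.png

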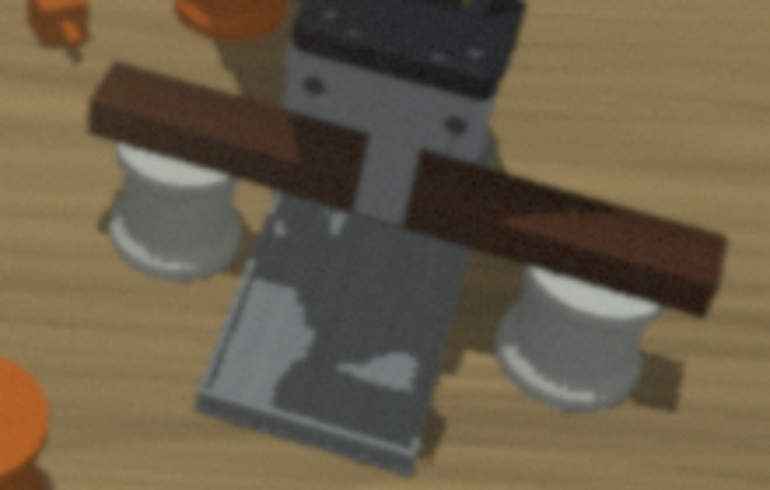

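Contact came at TCP z 86.5, exactly as predicted, and the slat rests on both tops. Releasing and retreating.

```bash
python3 - <<'E'
from plant import env;from h import *;import pickle
o=down(-19.7);X=[532.7,162.0]
env.set_gripper(60)
env.move_straight(X+[190],o,feed=100)
env.movep([440,-150,260],down(-70))
env.pause(.3);print(env.state()['clock'])
for n in('scene','side'):
  d=env.snapshot(n);pickle.dump(d,open(n+'6.pkl','wb'));cv2.imwrite(f'pics/{n}6.png',d['color'][:,:,::-1])
  c=(190,330,300,520) if n=='scene' else (240,400,220,400)
  cv2.imwrite(f'pics/{n}6c.png',cv2.convertScaleAbs(cv2.resize(d['color'][c[0]:c[1],c[2]:c[3],::-1],None,fx=3.5,fy=3.5),alpha=1.5))
E
```

```text
14.125
```

View pics/scene6c.png

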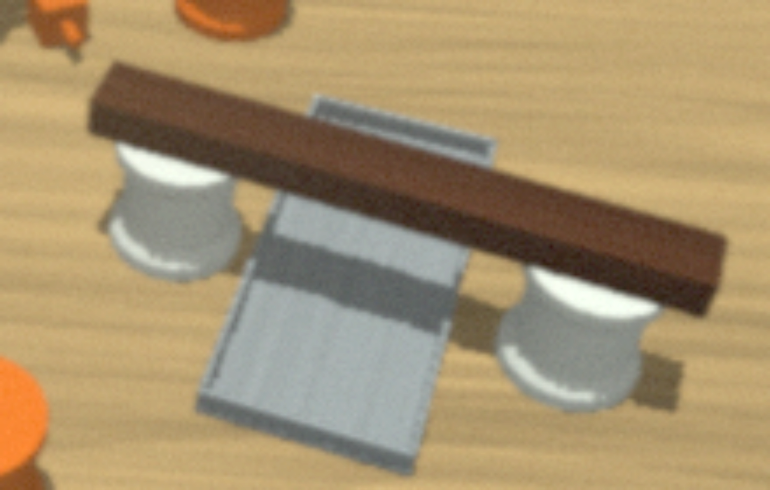

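View pics/side6c.png

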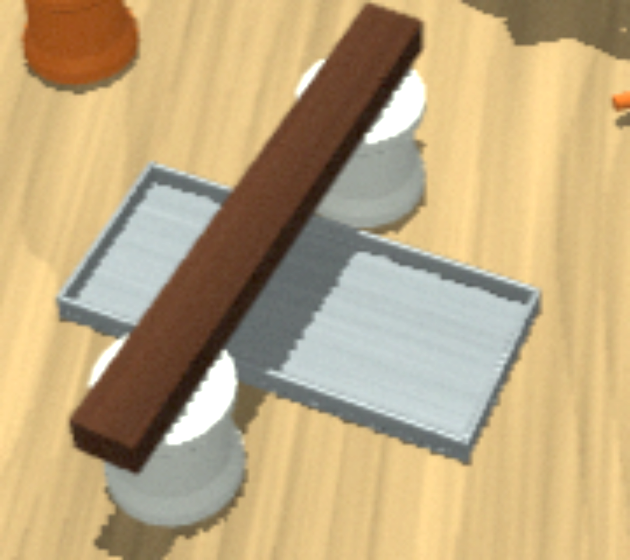

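```bash
python3 - <<'E'
from h import *;import pickle
P={'scene':((502.7,78.5),[(113,62),(727,238),(710,282),(92,104)],(300,190),[[504.8,77.9],[564.6,244.7]]),'side':(0,[(370,4),(423,22),(137,444),(75,425)],(220,240),[[501.3,80.6],[561.3,247.2]])}
for n,(_,q,o,pl) in P.items():
    d=pickle.load(open(n+'6.pkl','rb'));p=ray(d,np.array(q)/3.5+o-.4,80);pl=np.array(pl)
    c,s,a=cv2.minAreaRect(p.astype(np.float32));c=p.mean(0);u=pl[1]-pl[0];u/=np.hypot(*u);m=pl.mean(0);n2=np.array([-u[1],u[0]])
    print(n,c,s,a,'rel along',(c-m)@u,'across',(c-m)@n2, 'pillar ang',np.degrees(np.arctan2(u[1],u[0])))
E
```

```text
scene [536.90136432 161.70570395] (257.5389709472656, 29.425188064575195) 70.3331069946289 rel along 1.1248191655980266 across -1.9352990459944173 pillar ang 70.27657363223108
side [531.10767853 165.87363553] (258.5965576171875, 27.582191467285156) 70.68853759765625 rel along 1.7917174591550704 across 0.8496901220955554 pillar ang 70.19381706364268
```

Both views put the slat centre within 2 mm of the midpoint between the pillars, both along and across, and parallel to the line through them. Handing in.

```bash
python3 -c "
from plant import env
env.job_done();print(env.state()['clock'])"
```

```text
the job is handed in; nothing more can be done
the job is handed in; nothing more can be done
```

The long walnut slat now lies across the tops of both white pillars, over the tray. I lowered it until it touched (about 5 N at the wrist), let go and moved the arm well clear. The clock read about 14 s of the 35 s allowed just before I handed it in.

- **Placement:** after release, both fixed cameras put the slat's centre within 2 mm of the midpoint between the pillars. Its direction is within about 0.5° of the line through them.
- **Height:** contact came at the height expected for resting on both tops, and the slat looks flat in the pictures.
- **Pillars:** they stand upright and, judging by eye, in the same places. I did not measure their positions again after the release.
- **Disagreements:** before the grasp, the wrist camera put the slat about 6 mm to one side of where the fixed cameras had it. The jaws had room for this and centred the slat as they closed. The fixed cameras differ from each other by 2–6 mm in absolute position, so I judged the final placement relative to the pillars within each view.

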